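# Home the loose tools in the foam inlays

### The job

The foam inlays from the cabinet drawers are out on the worktop for the end-of-shift tool count. Put the tape measure, the stubby amber screwdriver, the small amber roll of tape and the larger black roll of tape each into the empty cut-out shaped for it, seated on the orange floor: rolls flat, tape measure upright as it stands now, screwdriver with its handle in the wide part and its blade in the narrow slot. The white roll of tape belongs elsewhere: leave it where it is.

Things in the scene. Friction and masses are not known exactly. Their poses are not given: they have to be found in the camera images.
- tape_measure: Tape measure: black case with a round blue label, 34 (x) x 64 (y) x 56 (z) mm, standing upright on the worktop; 0.26 kg. Origin at the centre of its underside, z up. The case is 32 mm thick along its x (from -15 to +17 mm), where it is gripped, and 60 mm long along its y (from -28 to +32 mm). Either way round will do in the pocket.
- stubby_driver: Stubby screwdriver lying on its side, clear amber handle with a red end, steel blade; 29 x 88 x 29 mm, 0.07 kg. Origin at the middle of its 88 mm length, on the underside; its length is along its y: the handle reaches from y = -12 to +44 mm and is about 28 mm thick (grip it across, along x), the blade from y = -12 to -44 mm. z up.
- driver_handle (a point): Middle of the stubby screwdriver's handle, on its axis: 16 mm along +y and 14.5 mm up from the screwdriver's origin; same axes as the screwdriver.
- amber_tape: Small amber (yellow-orange) roll of tape lying flat, 47 mm across (51 mm with the loose end, which sticks out a little at +y), 20 mm high, 0.09 kg. Treat it as solid: grip it across the outside. Origin at the centre of its underside, z up.
- black_tape: Larger black roll of tape lying flat, with a tan core, 62 mm across (64 mm with the loose end at +y), 20 mm high, 0.09 kg. Treat it as solid: grip it across the outside. Origin at the centre of its underside, z up.
- white_tape: White roll of tape lying flat, 55 x 58 mm, 26 mm high. It has no cut-out here; a bystander to be left in its place. Origin at the centre of its underside. Just behind it stands a clear open tub, 128 mm high, over world x 0.48 to 0.83 m, y -0.37 to -0.16 m, to the right of the foam tiles; a low organiser (58 mm) lies behind their left end and a carton beyond it.
- foam_measure: Fixed charcoal foam inlay tile, 90 mm (x, away from the robot at yaw 0) by 96 mm (y), top 18 mm up, orange cut-out floor 8 mm up. Origin on the worktop under its middle, the centre of the empty rectangular pocket. Pocket 50 mm along x, 80 along y; the tape measure's y goes along this y. It has no finger notches: the tape measure stands 46 mm out of it.
- foam_driver: Fixed charcoal foam inlay tile, 90 mm (x, away from the robot at yaw 0) by 110 mm (y), top 18 mm up, orange cut-out floor 8 mm up. Origin on the worktop under its middle. Empty keyhole cut-out: handle part 45 mm along x, 70 along y, centred at y = +14 mm; blade slot 22 mm wide runs on to y = -49. Driver's y along this y. Finger notches, 34 mm wide, on its -x, +x sides, to x = 38.
- foam_small_roll: Fixed charcoal foam inlay tile, 90 mm (x, away from the robot at yaw 0) by 96 mm (y), top 18 mm up, orange cut-out floor 8 mm up. Origin on the worktop under its middle, the centre of the smaller empty round pocket. Pocket 62 mm in diameter. Finger notches, 34 mm wide, on its -x and +x sides, to 38 mm from the centre.
- foam_large_roll: Fixed charcoal foam inlay tile, 90 mm (x, away from the robot at yaw 0) by 96 mm (y), top 18 mm up, orange cut-out floor 8 mm up. Origin on the worktop under its middle, the centre of the larger empty round pocket. Pocket 80 mm in diameter. Finger notches, 34 mm wide, on its -x and +x sides, to 41 mm from the centre.

How it is judged:
By the outcome, as a careful person would: the job done as asked, in the order asked, and still so for the second after the job is handed in, with the robot touching nothing.
It also fails if it takes over 83 s, if anything falls off the work surface, if the arm or the gripper's body presses on something with over 40 N, if the wrist force passes 120 N, or if a joint passes its speed limit or range.

### The arm

A 7-joint arm with a two-finger parallel gripper is mounted at the origin on a cart in front of the work surface, level with it; the furniture and walls round the work are solid. World frame = base frame: x ahead of the robot, y to its left, z up, the work surface at z = 0. Lengths are in mm, angles in rad, forces in N, time in s.
With the tool pointing down it reaches from about 400 to 875 mm from the base axis. Payload 4.4 kg.
Tool frame: the origin (TCP) lies at the very end of the fingers, on their centre line; the grasp point (between the pads) lies 19 mm behind it; z points along the fingers, y is the line along which they close (so a half turn about z gives the same grasp; the last joint's range is limited). The gripper opens to 85 mm and grips with 20 to 120 N. Pads are 22 mm wide; open, the fingers measure 114 mm over their backs; the gripper's body (76 mm by 85 mm) begins 54 mm behind the grasp point. The pads swing forward as they close: fully open they stand 13 mm farther back than shut.
Start: joints at [-1.268, 0.628, 0.038, 1.517, -0.027, 0.996, -0.02], TCP at [234.3, 606.318, 231.313] pointing down, gripper open.
Joint ranges: [-3.06, 3.06], [-0.37, 2.12], [-1.25, 1.32], [0.18, 2.47], [-1.1, 4.24], [0.23, 1.98], [-2.94, 2.94]. Speed limits (rad/s): [2.57, 2.57, 3.14, 3.14, 3.14, 3.14, 3.14].

### API

Orientations are given as a rotation vector (axis times angle).
In Python, from rig import robot gives the robot as it stands. Calls block until the motion is done:
- robot.goto(position, orientation): joint-space move of the TCP to a pose.
- robot.move_linear(position, velocity=150, ori=None, stop_force=None): straight line of the TCP; ori=None keeps the orientation; velocity is the mean speed in mm/s. With stop_force (N) it stops when the force on the tool has changed by that much, and returns True; else False.
- robot.move_joints(angles): joint-space move.
- robot.set_gripper(opening, newtons=None): opening from 0.0 (shut) to 1.0 (fully open); newtons is the grip in N (None keeps the last); returns when the fingers have stopped.
- robot.sleep(seconds).
- robot.inverse_kinematics(position, orientation): joint angles nearest the present ones, or None.
- robot.observe(): the state.
- robot.camera(name): name is "scene" or "top" or "wrist"; returns a dict with "img" (400x640x3 uint8, red, green, blue), "mtx" (3x3 intrinsics, pixels), "extrinsics" (4x4, takes a point from camera to world coordinates). Camera axes: x right, y down, z forward; pixel columns grow to the right and rows downward; lengths in mm; the calibration is good to about 2 mm. The wrist camera is an equidistant fisheye: a pixel r from the principal point sees the ray r / f radians off the axis. A picture is of the moment at which its call begins. There is no depth.
A pose or a line that the arm cannot do raises robot.Unreachable and nothing moves.
- robot.finish_job(): hands the job in; it is judged then, once.
The state is a dict: "time_s": time; "joint_pos": joint angles; "joint_vel": joint speeds; "joint_torque": joint torques, N m; "tool_pos": TCP position; "ee_rot": TCP orientation; "wrist_force": force on the tool from outside, world axes, zero at the start; "wrist_torque": the same for the moment, N m; "gripper_width": opening from 0.0 (shut) to 1.0 (fully open); "grasp_force": force on a finger pad.
Only numpy, scipy, OpenCV 4.12 (cv2) and the standard library are available. Lean on these libraries where they do the work, as an engineer would, in place of code of your own. Each camera call takes 0.05 s, during which the arm holds its last target. There are 200 camera calls.

## Working session

There is one attempt and no reset: what is moved stays moved. The work goes in short steps, each a Python script; the robot and the scene stay as the last script left them, time stands still between calls to the robot, and variables do not carry over. Pictures are saved under pics/ and viewed, at most 14 in all, crops included, and the job is handed in when it is done.

```bash
ls; mkdir -p pics; python3 - <<'E'
from rig import robot
import cv2,numpy as np
for n in("top","scene"):
    c=robot.camera(n); cv2.imwrite(f"pics/{n}0.png",c["img"][:,:,::-1]); print(n,c["mtx"].round(1).tolist(),c["extrinsics"].round(3).tolist())
    np.savez(f"{n}.npz",K=c["mtx"],T=c["extrinsics"],img=c["img"])
o=robot.observe();print(o["time_s"],o["ee_rot"],o["gripper_width"])
E
```

```text
pics
top [[465.7, 0.0, 312.5], [0.0, 465.7, 206.1], [0.0, 0.0, 1.0]] [[-0.011, -0.986, 0.167, 378.683], [-1.0, 0.01, -0.003, -39.04], [0.001, -0.167, -0.986, 987.837], [0.0, 0.0, 0.0, 1.0]]
scene [[435.5, 0.0, 315.9], [0.0, 435.5, 205.6], [0.0, 0.0, 1.0]] [[-0.775, -0.383, 0.503, 107.912], [-0.632, 0.452, -0.629, 474.011], [0.014, -0.806, -0.592, 549.056], [0.0, 0.0, 0.0, 1.0]]
0.1 [-5.75961029e-01 -3.08805287e+00  2.65710174e-03] 1.0018579504889196
```

View pics/top0.png

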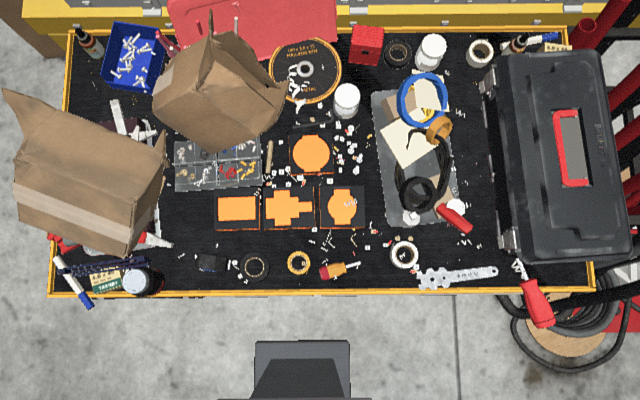

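View pics/scene0.png

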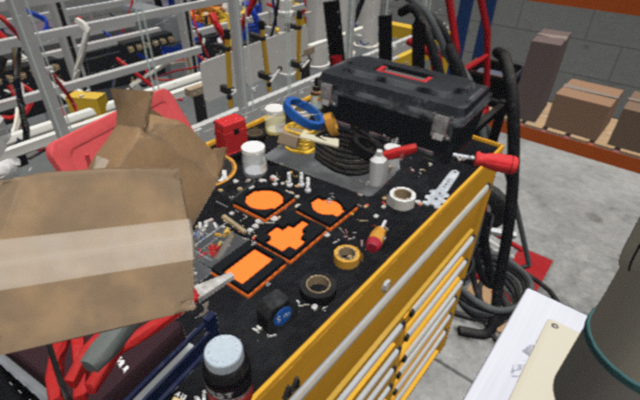

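The top view shows the tiles at about (237,210), (290,208), (342,206) and (311,154). In front of them are the tape measure (211,262), black roll (255,266), amber roll (298,262), driver (337,270) and white roll (404,254). I'll enlarge both areas to read the pixels.

```bash
python3 - <<'E'
import cv2,numpy as np
im=np.load("top.npz")["img"][:,:,::-1]
def crop(n,x0,x1,y0,y1,s):
    c=cv2.resize(im[y0:y1,x0:x1],None,fx=s,fy=s,interpolation=cv2.INTER_CUBIC)
    c=cv2.convertScaleAbs(c,alpha=1.5,beta=20)
    for x in range((x0//10+1)*10,x1,10):
        cv2.line(c,(int((x-x0+.5)*s),0),(int((x-x0+.5)*s),6),(0,255,0),1)
        if x%20==0: cv2.putText(c,str(x),(int((x-x0+.5)*s)-10,16),0,.35,(0,255,0),1)
    for y in range((y0//10+1)*10,y1,10):
        cv2.putText(c,str(y),(0,int((y-y0+.5)*s)+3),0,.35,(0,255,0),1)
        cv2.line(c,(24,int((y-y0+.5)*s)),(30,int((y-y0+.5)*s)),(0,255,0),1)
    cv2.imwrite(f"pics/{n}.png",c)
crop("objs",190,370,240,290,4.4); crop("tiles",205,375,125,240,4.7)
E
```

```text
(no output)
```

View pics/objs.png

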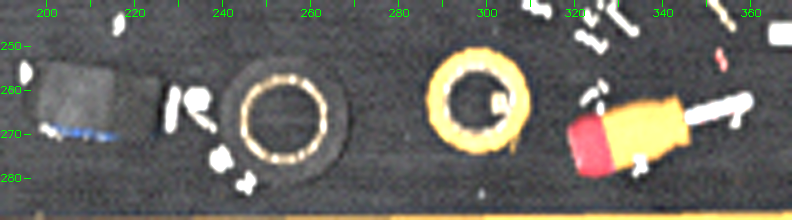

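View pics/tiles.png

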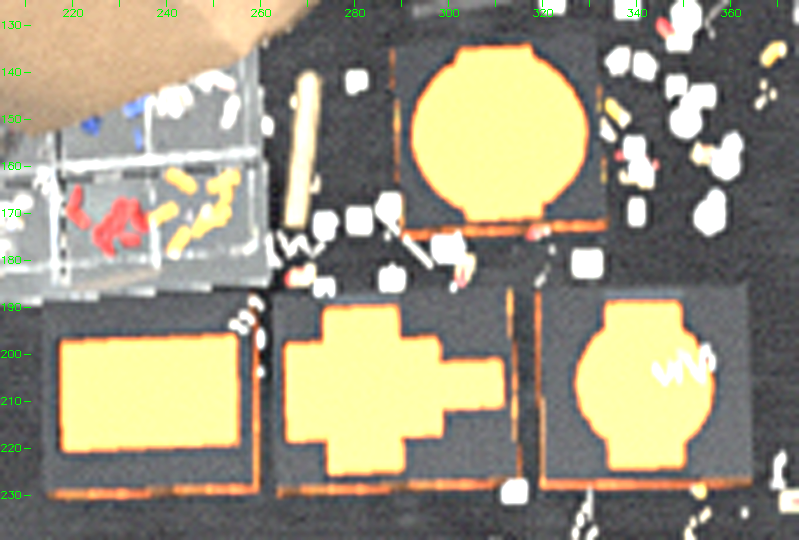

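The crops show clean orange pockets, all of them nearly aligned with the world axes. I'll fit the pockets by colour, use hand-read pixels for the objects, and check the results against the known sizes.

```bash
cat > h.py <<'E'
import numpy as np,cv2
def proj(c,uv,z):
    K,T=c["K"],c["T"]; uv=np.atleast_2d(uv).astype(float)
    d=np.c_[(uv-K[:2,2])/[K[0,0],K[1,1]],np.ones(len(uv))]@T[:3,:3].T
    return (T[:3,3]+d*((z-T[2,3])/d[:,2:]))[:,:2]
E
python3 - <<'E'
from h import *
c=np.load("top.npz"); im=c["img"]; hsv=cv2.cvtColor(im,cv2.COLOR_RGB2HSV)
S=8
m=cv2.inRange(cv2.resize(im,None,fx=S,fy=S,interpolation=cv2.INTER_LINEAR),(170,90,0),(255,215,120))
R=lambda *r:[(x,y) for x,y in r]
for n,(x0,x1,y0,y1) in dict(measure=(210,257,190,226),driver=(263,313,186,227),small=(323,361,187,226),large=(291,332,132,172)).items():
    mm=m[y0*S:y1*S,x0*S:x1*S]; cs,_=cv2.findContours(mm,0,2); k=max(cs,key=cv2.contourArea)[:,0]/S+[x0-.5,y0-.5]
    P=proj(c,k,13.); b=cv2.minAreaRect(P.astype(np.float32)); print(n,[np.round(q,1) for q in b], "bbox x",P[:,0].min().round(1),P[:,0].max().round(1),"y",P[:,1].min().round(1),P[:,1].max().round(1))
# hand readings
def p(n,z,*uv): print(n,proj(c,uv,z).round(1).tolist())
p("measTop corners z56",56,(200,255),(215.5,255),(215.5,268),(199,268))
p("meas right foot",0,(225,257),(225,270))
p("black outline z20 L,R,T,B",20,(240,266),(268,266),(254,252),(254,281))
p("black core",20,(253.5,266.5),(244,266.5),(263.5,266.5))
p("amber L,R,T,B",20,(286.5,262),(309.5,262),(298,250.5),(298,274.5))
p("amber tail",0,(306.5,274))
p("driver red corners, handle front corners, tip z14.5",14.5,(318.5,267.5),(322,279.5),(343,261.5),(346,272.5),(360,262.5))
p("edge",0,(250,288.5))
p("tile corners top z18 measure",18,(214,187),(258,186),(260,227.5))
# amber mask
for n,lo,hi,box,z in (("amber",(12,110,110),(35,255,255),(284,312,247,279),12),("drv",(12,110,110),(35,255,255),(322,349,258,279),14.5),("red",(165,110,90),(180,255,255),(315,333,262,283),14.5)):
    x0,x1,y0,y1=box; q=cv2.inRange(hsv[y0:y1,x0:x1],lo,hi); k=np.argwhere(q)[:,::-1]+[x0,y0]; P=proj(c,k,z); print(n,len(k),P.mean(0).round(1),P.min(0).round(1),P.max(0).round(1))
E
```

```text
measure [array([541. , 119.5]), array([51.1, 79.9]), np.float64(1.8)] bbox x 514.8 567.6 y 79.4 159.9
driver [array([542.,   9.]), array([77.1, 98.2]), np.float64(1.5)] bbox x 503.0 580.1 y -40.0 58.5
small [array([ 542.4, -103.8]), array([61.9, 77. ]), np.float64(89.4)] bbox x 503.9 581.0 y -134.8 -72.9
large [array([660.4, -39.6]), array([79.9, 79.8]), np.float64(47.2)] bbox x 619.2 702.2 y -79.9 0.2
measTop corners z56 [[439.6, 183.3], [439.3, 152.4], [413.6, 151.8], [413.9, 184.5]]
meas right foot [[438.5, 143.7], [411.3, 143.2]]
black outline z20 L,R,T,B [[418.5, 108.7], [417.9, 51.0], [447.0, 80.2], [387.7, 79.5]]
black core [[417.2, 80.9], [417.4, 100.5], [417.0, 60.3]]
amber L,R,T,B [[425.7, 12.8], [425.2, -34.7], [449.2, -11.0], [399.9, -10.8]]
amber tail [[401.2, -28.0]]
driver red corners, handle front corners, tip z14.5 [[413.9, -53.2], [389.3, -60.1], [425.8, -104.3], [403.1, -110.0], [423.3, -139.5]]
edge [[372.5, 90.2]]
tile corners top z18 measure [[585.9, 166.9], [587.1, 73.4], [498.2, 68.4]]
amber 221 [424.5 -11.1] [401.1 -35.6] [448.7  12.2]
drv 220 [410.3 -89.9] [ 392.2 -110.2] [424.8 -70.8]
red 101 [402.6 -64.1] [390.2 -74.6] [416.9 -54.2]
```

Pocket sizes agree with the spec to about 1 mm, as do the roll diameters and the driver length. The tape measure's left end is hidden in the top view, so I'll swing over, clear of the carton, and look with the wrist camera.

```bash
cat >> h.py <<'E'
from rig import robot
from scipy.spatial.transform import Rotation as Rn
def ori(deg=0,s=1):
    a=np.radians(deg); y=s*np.array([np.cos(a),np.sin(a),0]); z=np.array([0,0,-1.]); x=np.cross(y,z)
    return Rn.from_matrix(np.c_[x,y,z]).as_rotvec()
def st(msg=""):
    o=robot.observe(); print(msg,"t",round(o["time_s"],2),"pos",np.round(o["tool_pos"],1),"w",round(float(o["gripper_width"]),3),"gf",np.round(o["grasp_force"],1),"F",np.round(o["wrist_force"],1))
def shot(cam,name):
    c=robot.camera(cam); cv2.imwrite(f"pics/{name}.png",c["img"][:,:,::-1]); np.savez(f"{name}.npz",K=c["mtx"],T=c["extrinsics"],img=c["img"])
E
python3 - <<'E'
from h import *
for s in(1,-1):
    for p in((426,165,230),(541,119,150),(660,-40,60),(408,-82,60)):
        q=robot.inverse_kinematics(p,ori(0,s)); print(s,p,None if q is None else np.round(q,2))
print(robot.inverse_kinematics((234,606,400),robot.observe()["ee_rot"]))
E
```

```text
1 (426, 165, 230) [-0.73  0.38  0.4   2.04 -0.21  0.76 -0.2 ]
1 (541, 119, 150) [-0.49  0.62  0.34  1.88 -0.3   0.69  0.03]
1 (660, -40, 60) [-0.14  0.87  0.28  1.62 -0.33  0.71  0.3 ]
1 (408, -82, 60) [-0.14  0.69  0.4   2.29 -0.9   0.32  1.06]
-1 (426, 165, 230) [-0.1   0.38 -0.44  2.03  0.23  0.78  2.46]
-1 (541, 119, 150) [ 0.03  0.63 -0.46  1.86  0.4   0.74  2.49]
-1 (660, -40, 60) [ 0.3   0.9  -0.5   1.6   0.55  0.79  2.7 ]
-1 (408, -82, 60) [ 0.51  0.7  -0.56  2.28  0.98  0.42  2.27]
[-1.27368264  0.513729    0.05056145  1.25159477 -0.02532387  1.37859228
 -0.02274929]
```

```bash
python3 - <<'E'
from h import *
robot.move_linear((234,606,400),velocity=300); st()
robot.goto((426,165,330),ori(0)); st()
robot.move_linear((426,165,230),velocity=300)
shot("wrist","w1"); st()
c=np.load("w1.npz"); print(c["K"].round(1).tolist(),c["T"].round(2).tolist())
E
```

```text
t 0.81 pos [233.8 605.6 399.5] w 1.001 gf 0.0 F [-0.6  0.2 -1.9]
 t 2.58 pos [426.1 166.5 330. ] w 1.0 gf 0.0 F [0.4 0.9 0.5]
 t 3.11 pos [427.3 165.7 231.2] w 0.999 gf 0.0 F [-0.9 -0.4  0.1]
[[309.7, 0.0, 317.8], [0.0, 309.7, 202.7], [0.0, 0.0, 1.0]] [[1.0, 0.0, -0.0, 426.68], [0.0, -0.96, -0.28, 238.07], [-0.0, 0.28, -0.96, 372.92], [0.0, 0.0, 0.0, 1.0]]
```

View pics/w1.png

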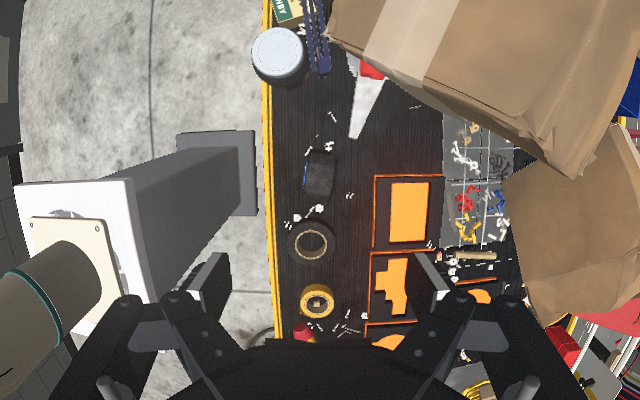

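The wrist view shows the tape measure at about (318,175), between rolls and carton. The camera hangs on the +y side at s=+1, towards the carton flap, so I'll use the half-turned grasp for the measure. I need its ends, so I'll enlarge it.

```bash
python3 - <<'E'
import cv2,numpy as np
im=np.load("w1.npz")["img"][:,:,::-1]
x0,x1,y0,y1,s=285,355,135,210,8
c=cv2.convertScaleAbs(cv2.resize(im[y0:y1,x0:x1],None,fx=s,fy=s,interpolation=cv2.INTER_CUBIC),alpha=2.2,beta=20)
for x in range(290,x1,10): cv2.putText(c,str(x),(int((x-x0+.5)*s)-10,12),0,.4,(0,255,0),1);cv2.line(c,(int((x-x0+.5)*s),14),(int((x-x0+.5)*s),20),(0,255,0),1)
for y in range(140,y1,10): cv2.putText(c,str(y),(0,int((y-y0+.5)*s)+3),0,.4,(0,255,0),1);cv2.line(c,(26,int((y-y0+.5)*s)),(32,int((y-y0+.5)*s)),(0,255,0),1)
cv2.imwrite("pics/w1c.png",c)
E
```

```text
(no output)
```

View pics/w1c.png

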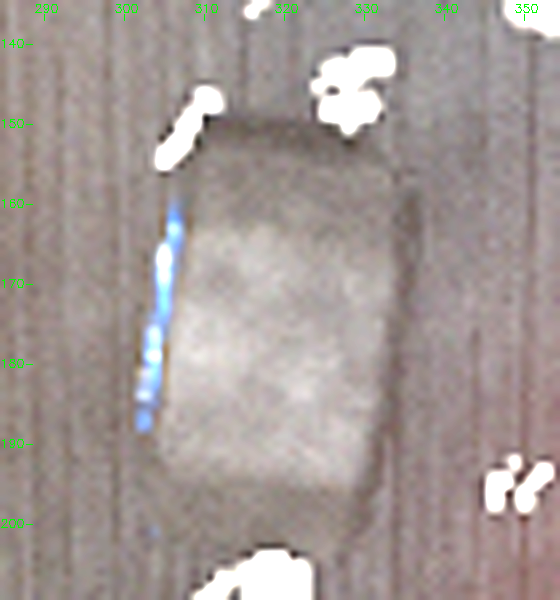

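```bash
cat >> h.py <<'E'
def fproj(c,uv,z):
    K,T=c["K"],c["T"]; uv=np.atleast_2d(uv).astype(float); p=(uv-K[:2,2])/K[0,0]; r=np.linalg.norm(p,axis=1,keepdims=True)
    d=np.c_[p/r*np.sin(r),np.cos(r)]@T[:3,:3].T
    return (T[:3,3]+d*((z-T[2,3])/d[:,2:]))[:,:2]
E
python3 - <<'E'
from h import *
c=np.load("w1.npz"); f=lambda n,z,*u:print(n,fproj(c,u,z).round(1).tolist())
f("top face corners z55",55,(309.5,163),(333.5,163),(330.5,195),(305,193))
f("far end z10/30",10,(310,150),(328,151)); f("far end",30,(310,150),(328,151))
f("near end",30,(305,203),(327,204)); f("near",10,(305,203),(327,204))
f("blue face z28",28,(306.5,160),(302.5,188))
f("rightfoot",5,(337,162),(333.5,190))
f("black centre z20",20,(311,242)); f("amber",20,(317,300))
t=np.load("top.npz");print(proj(t,[(199,262),(225,263)],30),proj(t,[(165,128),(165,128)],200))
E
```

```text
top face corners z55 [[418.0, 187.1], [442.9, 187.1], [440.2, 152.7], [413.1, 154.9]]
far end z10/30 [[417.4, 195.4], [438.6, 194.2]]
far end [[417.9, 197.7], [437.9, 196.6]]
near end [[411.9, 136.4], [437.3, 135.2]]
near [[411.0, 130.4], [437.9, 129.2]]
blue face z28 [[413.9, 186.2], [409.1, 153.7]]
rightfoot [[449.7, 180.4], [445.9, 145.6]]
black centre z20 [[418.3, 82.9]]
amber [[425.7, -4.1]]
[[427.09263269 191.10206684]
 [424.50355854 137.93810277]] [[654.30739145 217.30174617]
 [654.30739145 217.30174617]]
```

Both cameras agree: the measure's centre is at (428,167), yaw ≈ -7.5°, with ends 60 mm apart as specified. Next step is to pick it.

```bash
cat >> h.py <<'E'
def pick(x,y,yaw,z,s=1,open_=1.0,N=40,lift=100):
    robot.set_gripper(open_); robot.goto((x,y,z+lift),ori(yaw,s))
    robot.move_linear((x,y,z+25),velocity=250)
    hit=robot.move_linear((x,y,z),velocity=60,stop_force=12); robot.sleep(.1); st(f"down hit={hit}")
    robot.set_gripper(0.0,N); st("grip")
    robot.move_linear((x,y,z+lift),velocity=200); st("lifted")
def place(x,y,yaw,z,s=1,rel=0.1,lift=100):
    robot.goto((x,y,z+lift),ori(yaw,s)); robot.sleep(.15); robot.move_linear((x,y,z+14),velocity=200)
    hit=robot.move_linear((x,y,z),velocity=40,stop_force=10); robot.sleep(.15); st(f"placed hit={hit}")
    w=float(robot.observe()["gripper_width"]); robot.set_gripper(min(1,w+rel)); st("released")
    robot.move_linear((x,y,z+lift),velocity=200); st("away")
E
python3 - <<'E'
from h import *
robot.goto((428,167,200),ori(-7.5,-1)); st()
pick(428,167,-7.5,22,s=-1,lift=100)
shot("scene","s1")
im=cv2.imread("pics/s1.png")[120:360,180:500]; cv2.imwrite("pics/s1c.png",cv2.resize(im,None,fx=2.4,fy=2.4))
E
```

```text
t 5.24 pos [428.2 167.  200.2] w 1.001 gf 0.0 F [-0.2 -0.5  0.1]
down hit=False t 6.98 pos [428.2 167.1  22.2] w 1.0 gf 0.0 F [-0.1  0.1  0.8]
grip t 7.53 pos [428.1 167.   22.3] w 0.367 gf 39.8 F [-0.7 -0.1  5.3]
lifted t 8.18 pos [427.5 166.4 121.3] w 0.37 gf 39.8 F [ 0.1  0.2 -3.3]
```

View pics/s1c.png

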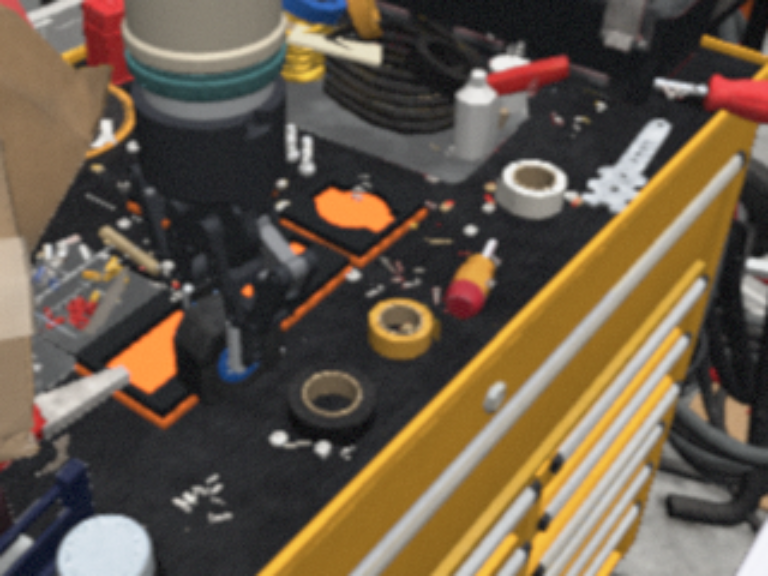

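The measure is held upright (crop pixel (200,345)), and its width of 31.5 mm fits. Place it.

```bash
python3 - <<'E'
from h import *
place(541,119.5,1.7,30,s=-1,rel=0.25)
robot.goto((480,0,220),ori(0,1)); shot("top","t2")
im=cv2.imread("pics/t2.png")[170:290,190:420]; cv2.imwrite("pics/t2c.png",cv2.resize(im,None,fx=3.4,fy=3.4,interpolation=cv2.INTER_CUBIC))
pick(408.4,-82.5,14.7,2.5,s=1,open_=.8,N=30)
st()
E
```

```text
placed hit=True t 10.07 pos [541.4 119.4  30.3] w 0.365 gf 40.7 F [-0.7  0.6  4.5]
released t 10.41 pos [540.4 119.1  29.2] w 0.618 gf 0.0 F [-0.9 -0.8  1.1]
away t 11.06 pos [540.5 119.  129.4] w 0.616 gf 0.0 F [ 0.4 -0.4 -1. ]Traceback (most recent call last):
  File "<stdin>", line 5, in <module>
  File "h.py", line 22, in pick
    hit=robot.move_linear((x,y,z),velocity=60,stop_force=12); robot.sleep(.1); st(f"down hit={hit}")
rig.Unreachable: the arm cannot follow that straight line within its joint ranges
```

View pics/t2c.png

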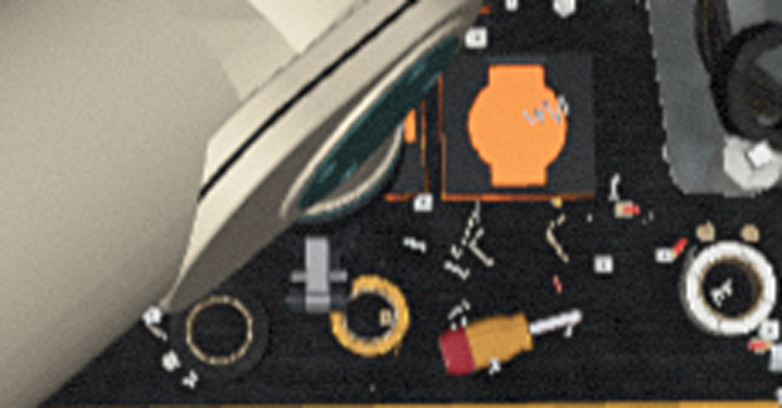

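The tape measure seated at the right height (hit at 30.3), though the arm hides it in this view. The line down to the driver hits a joint limit at s=+1, so I'll compare branches for the remaining poses.

```bash
python3 - <<'E'
from h import *
st(); print(np.round(robot.observe()["joint_pos"],2))
lim=np.array([[-3.06,3.06],[-.37,2.12],[-1.25,1.32],[.18,2.47],[-1.1,4.24],[.23,1.98],[-2.94,2.94]])
for n,p,a in(("drv",(408.4,-82.5),14.7),("drvP",(538,25),1.5),("amb",(425,-11),0),("ambP",(542.4,-103.8),0),("blk",(417.7,81),0),("blkP",(660.4,-39.6),0)):
  for s in(1,-1):
    for z in (3,28,60,103):
      q=robot.inverse_kinematics((*p,z),ori(a,s)); print(n,s,z,None if q is None else (np.round(q,2).tolist(),"margin",np.minimum(q-lim[:,0],lim[:,1]-q).min().round(2)))
E
```

```text
t 14.22 pos [409.6 -82.4  27.9] w 0.796 gf 0.0 F [-1.2  0.1  0.5]
[-0.08  0.75  0.31  2.3  -1.09  0.24  1.49]
drv 1 3 ([0.36, 0.8, -0.33, 2.3, 1.26, 0.25, -0.87], 'margin', np.float64(0.02))
drv 1 28 ([-0.08, 0.75, 0.32, 2.3, -1.09, 0.24, 1.48], 'margin', np.float64(0.01))
drv 1 60 ([-0.18, 0.7, 0.47, 2.29, -0.99, 0.35, 1.4], 'margin', np.float64(0.11))
drv 1 103 ([-0.31, 0.64, 0.65, 2.27, -0.88, 0.49, 1.31], 'margin', np.float64(0.2))
drv -1 3 ([0.36, 0.8, -0.33, 2.3, 1.26, 0.25, 2.27], 'margin', np.float64(0.02))
drv -1 28 ([-0.09, 0.75, 0.32, 2.3, -1.1, 0.25, -1.65], 'margin', np.float64(0.0))
drv -1 60 ([-0.25, 0.73, 0.57, 2.3, -1.1, 0.42, -1.63], 'margin', np.float64(0.0))
drv -1 103 ([-0.46, 0.76, 0.94, 2.28, -1.09, 0.68, -1.58], 'margin', np.float64(0.01))
drvP 1 3 ([-0.49, 0.94, 0.63, 1.99, -1.06, 0.58, 0.92], 'margin', np.float64(0.04))
drvP 1 28 ([-0.54, 0.93, 0.72, 1.99, -1.04, 0.66, 0.91], 'margin', np.float64(0.06))
drvP 1 60 ([-0.59, 0.9, 0.81, 1.98, -1.01, 0.74, 0.89], 'margin', np.float64(0.09))
drvP 1 103 ([-0.64, 0.85, 0.9, 1.96, -0.94, 0.82, 0.84], 'margin', np.flo
[... 2342 characters left out ...]
argin', np.float64(0.13))
blkP 1 3 ([-0.42, 1.11, 0.83, 1.64, -1.02, 0.88, 0.84], 'margin', np.float64(0.08))
blkP 1 28 ([-0.42, 1.08, 0.84, 1.63, -0.98, 0.91, 0.81], 'margin', np.float64(0.12))
blkP 1 60 ([-0.44, 1.04, 0.87, 1.62, -0.94, 0.95, 0.78], 'margin', np.float64(0.16))
blkP 1 103 ([-0.45, 0.99, 0.92, 1.6, -0.89, 1.02, 0.75], 'margin', np.float64(0.21))
blkP -1 3 ([0.13, 0.94, -0.2, 1.62, 0.28, 0.62, 2.92], 'margin', np.float64(0.02))
blkP -1 28 ([0.21, 0.91, -0.33, 1.61, 0.42, 0.69, 2.81], 'margin', np.float64(0.13))
blkP -1 60 ([0.21, 0.87, -0.33, 1.6, 0.38, 0.73, 2.84], 'margin', np.float64(0.1))
blkP -1 103 ([0.21, 0.81, -0.33, 1.58, 0.33, 0.8, 2.88], 'margin', np.float64(0.06))
```

The driver pose needs the other elbow branch (J3 negative, J5 positive), which has more room. I'll lift, switch branch up high, then descend.

```bash
python3 - <<'E'
from h import *
robot.move_linear((408.4,-82.5,200),velocity=250)
robot.move_joints([.51,.70,-.56,2.28,.98,.42,-.87]); st("switched"); print(robot.observe()["ee_rot"].round(3),ori(0))
try:
    pick(408.4,-82.5,14.7,2.5,s=1,open_=.8,N=30,lift=80)
except Exception as e: print(e)
print(np.round(robot.observe()["joint_pos"],2))
for n,p,a in(("drvP",(538,25),1.5),("amb",(425,-11),0),("ambP",(542.4,-103.8),0),("blk",(417.7,81),0),("blkP",(660.4,-39.6),0)):
    for z in (3,103):
      q=robot.inverse_kinematics((*p,z),ori(a,1)); print(n,z,None if q is None else np.round(q,2).tolist())
E
```

```text
switched t 16.74 pos [406.3 -79.2  59.5] w 0.793 gf 0.0 F [ 0.6 -0.4 -0.3]
[-2.213e+00 -2.223e+00 -1.000e-03] [2.22144147 2.22144147 0.        ]
down hit=False t 18.36 pos [408.9 -82.6   3.2] w 0.797 gf 0.0 F [ 1.4  0.3 -0.6]
grip t 18.8 pos [408.5 -82.6   2.7] w 0.31 gf 30.3 F [-0.3 -0.6  5.1]
lifted t 19.36 pos [408.2 -83.   82.1] w 0.309 gf 29.8 F [-0.2 -0.1 -0.6]
[ 0.6   0.68 -0.69  2.26  0.94  0.51 -0.59]
drvP 3 [0.26, 0.9, -0.57, 1.97, 0.92, 0.56, -0.93]
drvP 103 [0.35, 0.75, -0.7, 1.93, 0.72, 0.73, -0.76]
amb 3 [0.21, 0.8, -0.37, 2.27, 1.22, 0.28, -1.25]
amb 103 [0.42, 0.63, -0.68, 2.23, 0.8, 0.54, -0.88]
ambP 3 [0.51, 0.91, -0.58, 1.93, 0.91, 0.59, -0.69]
ambP 103 [0.58, 0.77, -0.7, 1.89, 0.71, 0.75, -0.53]
blk 3 [-0.02, 0.8, -0.35, 2.27, 1.2, 0.26, -1.45]
blk 103 [0.2, 0.63, -0.67, 2.23, 0.8, 0.54, -1.09]
blkP 3 [0.37, 1.02, -0.64, 1.61, 0.8, 0.79, -0.62]
blkP 103 [0.4, 0.88, -0.69, 1.58, 0.66, 0.93, -0.52]
```

The driver is gripped at 26 mm across the handle, as expected. Place it, back off, and check from the top.

```bash
python3 - <<'E'
from h import *
place(541.6,25,1.5,10.5,s=1,rel=0.14,lift=80)
robot.goto((440,-230,230),ori(0,1)); shot("top","t3"); st()
im=cv2.imread("pics/t3.png")[170:290,190:390]; cv2.imwrite("pics/t3c.png",cv2.resize(im,None,fx=4,fy=4,interpolation=cv2.INTER_CUBIC))
E
```

```text
placed hit=True t 21.28 pos [542.   24.8  10.8] w 0.312 gf 30.5 F [-0.3  0.6  5.8]
released t 21.56 pos [541.3  24.6   9.8] w 0.453 gf 0.0 F [-0.1  0.4 -0.6]
away t 22.11 pos [541.3  24.4  90.2] w 0.455 gf 0.0 F [0.1 0.3 0.6]
 t 23.33 pos [ 440.5 -228.6  229.4] w 0.453 gf 0.0 F [-0.6  0.6  0.3]
```

View pics/t3c.png

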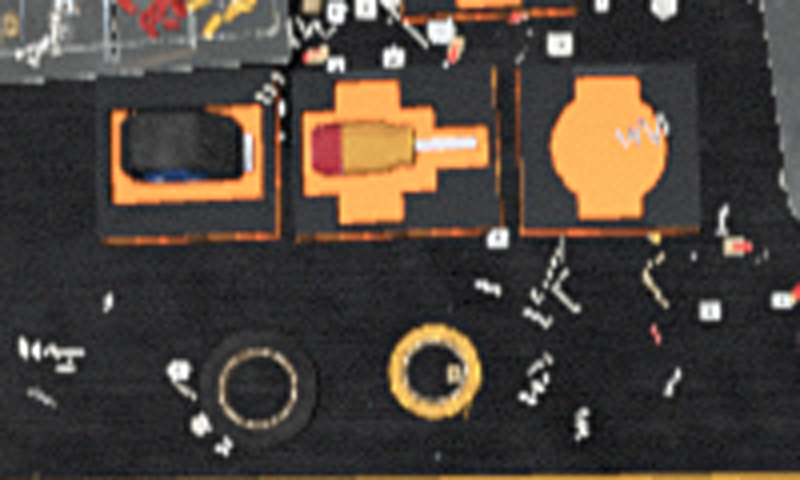

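The top view shows the measure inside its pocket, at crop (185,145), and the driver correctly keyed, with its handle at (365,147) and blade in the slot at (450,143). The amber roll's loose end is at the lower right (466,412), so I'll pick it with the tool yawed -30° to keep the pads off it.

```bash
python3 - <<'E'
from h import *
robot.set_gripper(.8)
pick(425,-11,-30,3.5,s=1,open_=.8,N=30,lift=80)
w=robot.observe()["gripper_width"]
if .5<w<.65: place(542.4,-103.8,0,11.5,s=1,rel=0.1,lift=80)
print(np.round(robot.observe()["joint_pos"],2))
E
```

```text
down hit=False t 26.07 pos [425.7 -11.2   4.4] w 0.798 gf 0.0 F [-0.1 -0.  -0.2]
grip t 26.41 pos [425.4 -11.1   4.2] w 0.525 gf 29.6 F [-0.9 -0.5  8.6]
lifted t 26.96 pos [424.9 -11.5  83.2] w 0.526 gf 30.8 F [-0.7 -0.2 -0.9]
placed hit=True t 28.91 pos [ 543.  -104.    12.3] w 0.522 gf 31.6 F [0.1 0.6 5.8]
released t 29.16 pos [ 542.1 -104.1   11.3] w 0.624 gf 0.0 F [-0.1  0.8 -0.1]
away t 29.71 pos [ 542.  -104.3   91.2] w 0.622 gf 0.0 F [ 0.3 -0.3 -1.3]
[ 0.66  0.84 -0.85  1.9   0.87  0.83 -0.67]
```

```bash
python3 - <<'E'
from h import *
pick(417.8,80.8,-38,3.5,s=1,open_=.95,N=30,lift=80)
w=robot.observe()["gripper_width"]
if .66<w<.8: place(660.4,-39.6,0,11.5,s=1,rel=0.09,lift=80)
else: print("check",w)
robot.goto((440,-230,230),ori(0,1)); shot("top","t4"); st()
im=cv2.imread("pics/t4.png")[125:285,195:425]; cv2.imwrite("pics/t4c.png",cv2.resize(im,None,fx=3.4,fy=3.4,interpolation=cv2.INTER_CUBIC))
E
```

```text
down hit=False t 32.18 pos [418.3  80.9   4.2] w 0.949 gf 0.0 F [ 0.2 -0.5 -0.3]
grip t 32.51 pos [418.1  80.8   4.1] w 0.691 gf 30.7 F [-0.7 -2.3  7.6]
lifted t 33.06 pos [417.9  80.3  83.3] w 0.694 gf 32.6 F [-0.4 -0.  -1.4]
placed hit=True t 35.3 pos [661.  -39.7  12.3] w 0.696 gf 33.1 F [ 0.4 -0.3  5.4]
released t 35.55 pos [660.  -40.   10.9] w 0.786 gf 0.0 F [-0.2 -0.7  0.3]
away t 36.1 pos [660.2 -40.   91.5] w 0.784 gf 0.0 F [ 0.2 -0.4 -0.1]
 t 37.38 pos [ 440.9 -229.2  229.7] w 0.784 gf 0.0 F [-0.7 -0.2  0.8]
```

View pics/t4c.png

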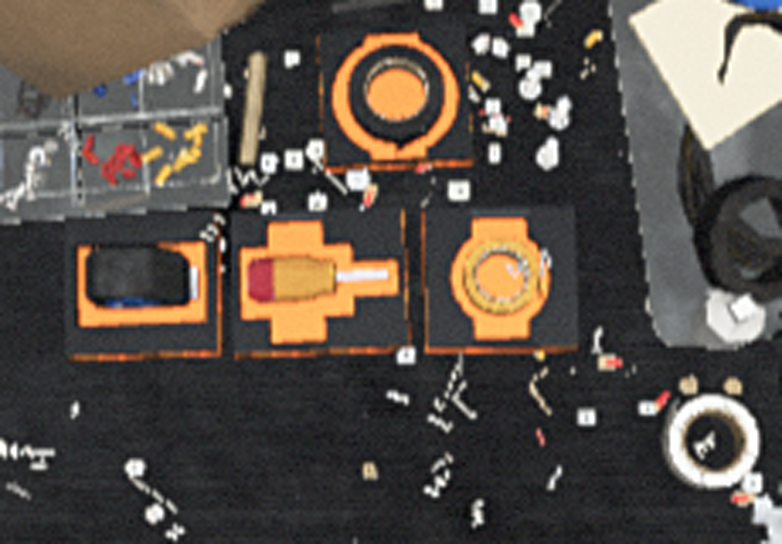

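All four are in their pockets and the white roll is still at (404,254). One side view to confirm they are seated flat.

```bash
python3 - <<'E'
from h import *
shot("scene","s5")
im=cv2.imread("pics/s5.png")[175:305,195:375]; cv2.imwrite("pics/s5c.png",cv2.resize(im,None,fx=4.2,fy=4.2,interpolation=cv2.INTER_CUBIC))
E
```

```text
(no output)
```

View pics/s5c.png

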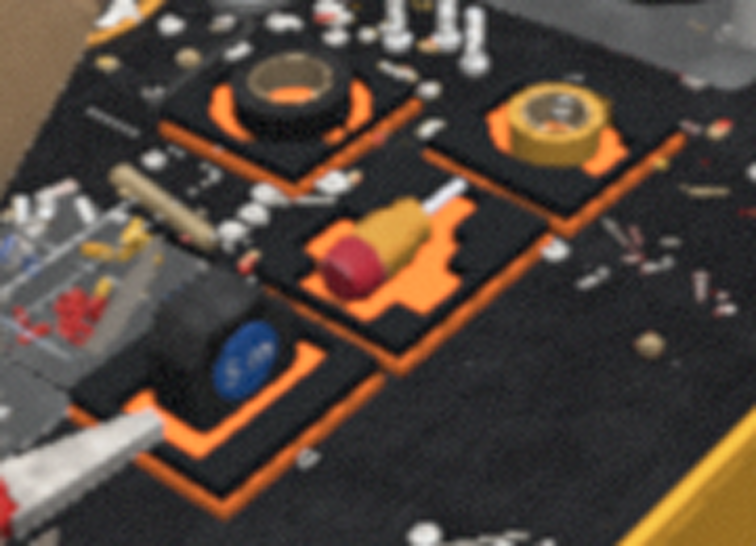

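The side view shows all four seated: both rolls flat, the measure upright, and the driver keyed with its blade in the slot.

```bash
python3 -c "
from rig import robot
print(robot.finish_job())"
```

```text
the job is handed in; nothing more can be done
None
```

The tape measure, stubby screwdriver, amber roll and black roll are each seated in their own cut-outs, placed in the order asked; the white roll was left where it was, and the job was handed in at about 37 s of the 83 s allowed.

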